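# Sweep the loose specimen mounts into the catch tray

### The job

Three low, round specimen mounts lie loose on the open worktop; sweep all of them across the surface with the fingertips, through the open side of the three-walled metal catch tray, until each lies flat and wholly on the tray's floor, past the sloping lip. Do not pick any of them up or lift them off the surface. Leave the standing vial, the rubber stopper, the tape roll and the small white carton standing where they are.

Things in the scene. Friction and masses are not known exactly. Their poses are not given: they have to be found in the camera images.
- tray: fixed dark sheet-steel catch tray. Floor 160 (x) by 120 mm (y), its top 2 mm over the worktop; walls 3 mm thick, 18.5 mm high on the -x, +x and +y sides; the whole -y side is open, with a ramp lip rising from the worktop at y = -82 mm to the floor at y = -60 mm. Origin: centre of the floor's underside, on the worktop; x along the open side, +y from it to the back wall, z up
- mount_a: one of three alike specimen mounts: low round plain brass disc, 26 mm across and 9 mm high, with a small centre boss up to 11 mm, 18 to 28 g, lying flat and loose on the worktop; origin at the centre of its underside, z up
- mount_b: one of three alike specimen mounts: low round plain brass disc, 26 mm across and 9 mm high, with a small centre boss up to 11 mm, 18 to 28 g, lying flat and loose on the worktop; origin at the centre of its underside, z up
- mount_c: one of three alike specimen mounts: low round plain brass disc, 26 mm across and 9 mm high, with a small centre boss up to 11 mm, 18 to 28 g, lying flat and loose on the worktop; origin at the centre of its underside, z up
- vial: glass vial with screw cap, 24 mm across, 60 mm tall, standing upright among the mounts, easily toppled; origin at the centre of its underside, z up; to be left alone
- stopper: rubber stopper, tapered, 33 mm across and 28 mm high, standing on the worktop; origin at the centre of its underside; to be left alone
- tape_roll: roll of adhesive tape lying flat, 85 mm across, 19 mm high; origin at the centre of its underside; to be left alone
- slides_box: small white carton, 59 (x) by 81 (y) by 33 mm; origin at the centre of its underside; to be left alone

How it is judged:
By the outcome, as a careful person would: the job done as asked, in the order asked, and still so for the second after the job is handed in, with the robot touching nothing.
It also fails if it takes over 51 s, if anything falls off the work surface, if the arm or the gripper's body presses on something with over 40 N, if the wrist force passes 120 N, or if a joint passes its speed limit or range.

### The arm

A 6-joint arm with a two-finger parallel gripper is mounted at the origin on a cart in front of the work surface, level with it; the furniture and walls round the work are solid. World frame = base frame: x ahead of the robot, y to its left, z up, the work surface at z = 0. Lengths are in m, angles in rad, forces in N, time in s.
With the tool pointing down it reaches from about 0.3 to 0.85 m from the base axis. Payload 4.2 kg.
Tool frame: the origin (TCP) lies midway between the tips of the shut fingers; the grasp point (between the pads) lies behind it (ctrl.grip_depth is the z of the grasp point in the tool frame, in m); z points along the fingers, y is the line along which they close (so a half turn about z gives the same grasp; the last joint's range is limited). The gripper opens to 91 mm and grips with 3 to 60 N. Pads are 32 mm wide; open, the fingers measure 118 mm over their backs; the gripper's body (76 mm by 178 mm) begins 60 mm behind the grasp point.
Start: joints at [1.323, 0.32, 1.565, -0, 1.257, -0.02], TCP at [0.13, 0.56, 0.214] pointing down, gripper open.
Joint ranges: [-3.11, 3.11], [-0.84, 2.01], [0.21, 2.61], [-1.34, 4.49], [0.05, 2.63], [-2.56, 2.56]. Speed limits (rad/s): [2.57, 2.57, 3.14, 3.14, 3.14, 3.14].

### API

Orientations are given as a unit quaternion [w, x, y, z].
In Python, from workcell import monitor, cams, ticket, ctrl gives the robot as it stands.
- The arm moves only by the tool arm_command, never from a script. Its argument "series" is a list of rows, each an object with "delta_pos": the shift along the tool's x, y, z in mm, a list of three; "angular": the turn, a rotation vector about the tool's x, y, z in rad, a list of three; "grip": the closure, from 0 (fully open) to 1 (shut). In form: [{"delta_pos": [x, y, z], "angular": [wx, wy, wz], "grip": grip}, ...]. A call has 1 to 8 rows; each row shifts and turns the commanded pose from where the row before left it, along the tool's axes as they then stand; what a row does not reach is not made up. A row lasts 1/12 s, in which the tool goes at most 41.7 mm and 7.16 degrees, less where a joint would pass 70% of its speed; a pose out of reach is approached as far as the arm can. A call is refused whole if a number of a shift passes 41.7 or a number of a turn 0.125, either way. A call with a gripper value outside its range is refused whole. The fingers move at their own pace and stop on an object; "grip_force" is the grip in N (left out, the last holds). Time passes only in rows, so rows that do not move let the fingers close. It gives the time, the measured TCP pose, the force, the opening and the grip force at its end, in the units of the state.
- monitor.sense(): the state, without advancing time (a new reading comes with each control period).
- cams.get_image(name): name is "scene" or "top"; returns (picture, depth): 400x640x3 uint8, blue, green, red; 400x640 float32, m along the optical axis (not along the pixel's ray), 0 where there is no reading.
- cams.camera_model(name): a dict with "K" (3x3 intrinsics, pixels), "dist_coeffs" ([k1, k2, p1, p2, k3] as OpenCV has them; the pictures are not rectified), "R" (3x3) and "t" (3): a world point X has camera coordinates R X + t. Camera axes: x right, y down, z forward; pixel columns grow to the right and rows downward; lengths in m; the calibration is good to about 2 mm. A picture is of the moment at which its call begins. camera_model takes no time and is no camera call.
- ticket.job_done(): hands the job in; it is judged then, once.
The state is a dict: "time": time; "joints": joint angles; "qd": joint speeds; "joint_efforts": joint torques, N m; "eef_pos": TCP position; "orientation": TCP orientation; "wrist_force": force on the tool from outside, world axes, zero at the start; "wrist_torque": the same for the moment, N m; "opening": finger opening in m; "grasp_force": force on a finger pad.
Only numpy, scipy, OpenCV 4.12 (cv2) and the standard library are available. Lean on these libraries where they do the work, as an engineer would, in place of code of your own. Each camera call takes 0.05 s, during which the arm holds its last target. There are 200 camera calls.

## Working session

There is one attempt and no reset: what is moved stays moved. The work goes in short steps, Python scripts to look and compute and a tool call to move; the robot and the scene stay as the last step left them, time stands still between calls to the robot, and variables do not carry over. Pictures are saved under pics/ and viewed, at most 10 in all, crops included, and the job is handed in when it is done.

Besides the shell and the picture viewer there is one more tool, called after ">>>" as a command line: name --argument value ..., lists and objects as JSON in quotes. arm_command: Moves the arm, as the interface text tells. Its arguments: {"type":"object","properties":{"series":{"type":"array","items":{"type":"object","properties":{"delta_pos":{"type":"array","items":{"type":"number"}},"angular":{"type":"array","items":{"type":"number"}},"grip":{"type":"number"}}}},"grip_force":{"type":"number"}},"required":["series"]}

```bash
mkdir -p pics
python3 - <<'E'
from workcell import monitor,cams,ctrl
import cv2,numpy as np
for n in("scene","top"):
    p,d=cams.get_image(n);cv2.imwrite(f"pics/{n}0.png",p);np.savez(f"{n}0.npz",p=p,d=d)
    m=cams.camera_model(n);print(n,m)
print(monitor.sense(),ctrl.grip_depth)
E
```

```text
scene {'K': array([[520.33955598,   0.        , 322.3464403 ],
       [  0.        , 520.33955598, 191.6358381 ],
       [  0.        ,   0.        ,   1.        ]]), 'dist_coeffs': array([-0.00633715,  0.        ,  0.        ,  0.        ,  0.        ]), 'R': array([[ 0.58161182, -0.81330358, -0.01627836],
       [-0.62647364, -0.43506124, -0.64672444],
       [ 0.51890121,  0.38634054, -0.76255001]]), 't': array([-0.25263372,  0.40069054,  1.06029648])}
top {'K': array([[491.55261903,   0.        , 323.95112198],
       [  0.        , 491.55261903, 198.46300511],
       [  0.        ,   0.        ,   1.        ]]), 'dist_coeffs': array([-0.13596002,  0.        ,  0.        ,  0.        ,  0.        ]), 'R': array([[-0.00204857, -0.99998847, -0.00434349],
       [-0.98504469,  0.00276624, -0.17227686],
       [ 0.17228689,  0.00392561, -0.98503899]]), 't': array([0.07221576, 0.54847605, 1.31401565])}
{'time': 0.1, 'joints': array([ 1.32300070e+00,  3.20222152e-01,  1.56553855e+00, -4.07955291e-05,
        1.25736611e+00, -2.00195650e-02]), 'qd': array([ 0.0023596 , -0.00160995, -0.00252643,  0.0001527 ,  0.0018661 ,
        0.00015215]), 'joint_efforts': array([-5.64363418e-04, -4.13338244e+01, -2.32511133e+01,  7.28445640e-02,
        4.21470590e-02, -6.22978951e-05]), 'eef_pos': array([0.12975794, 0.55972154, 0.21321486]), 'orientation': array([-8.31852496e-05,  1.13635696e-01,  9.93522189e-01, -7.62800144e-04]), 'wrist_force': array([-0.63465113, -0.22897868, -0.5327672 ]), 'wrist_torque': array([ 0.03384476, -0.05534462, -0.02586926]), 'grasp_force': 0.0, 'opening': 0.09136184386615959} -0.0188
```

View pics/top0.png

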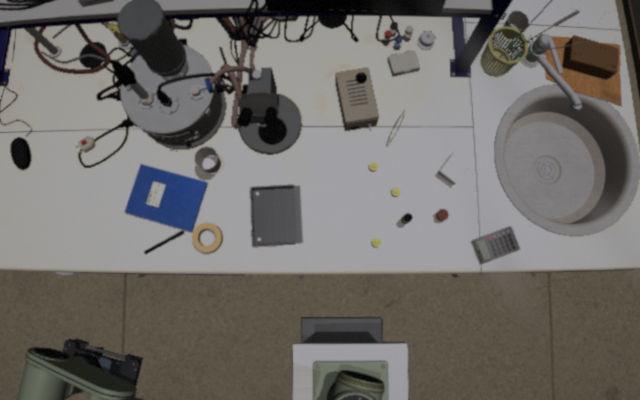

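View pics/scene0.png

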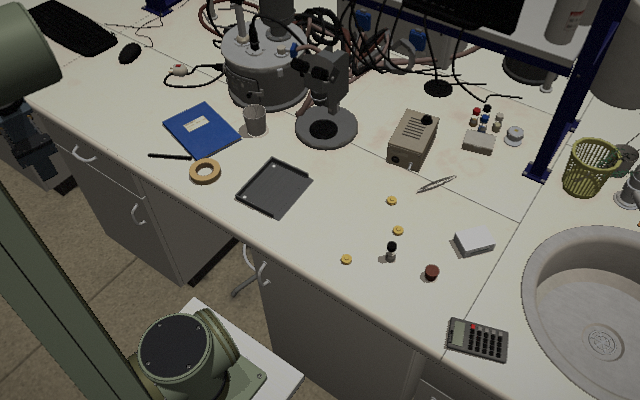

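The top view shows the mounts at (373,167), (395,192) and (376,243), the vial at (405,220), the stopper at (441,215) and the white carton near (447,175). The tray is at (276,215) and the tape roll at (207,237). The scene view shows the same layout. Next I'll measure and zoom in on the tray.

```bash
cat > h.py <<'E'
import cv2,numpy as np
from workcell import cams
def ray(n,uv,z):
    m=cams.camera_model(n);u=cv2.undistortPoints(np.float64(uv).reshape(-1,1,2),m['K'],m['dist_coeffs']).reshape(-1,2)
    d=np.c_[u,np.ones(len(u))]@m['R'];c=-m['R'].T@m['t'];return c+d*((z-c[2])/d[:,2])[:,None]
def mounts(n,p):
    h=cv2.cvtColor(p,cv2.COLOR_BGR2HSV);k=cv2.inRange(h,(20,90,90),(35,255,255))
    k=cv2.morphologyEx(k,cv2.MORPH_CLOSE,np.ones((3,3)))
    N,l,s,c=cv2.connectedComponentsWithStats(k)
    return [(c[i].round(1),s[i,4],ray(n,c[i],.007)[0].round(4)) for i in range(1,N) if 25<s[i,4]<400]
E
python3 - <<'E'
from h import *
for n in("top","scene"):
    p=np.load(n+"0.npz")['p']
    for r in mounts(n,p):print(n,*r)
print(ray("top",[(405,220),(441,215),(207,237)],.02))
print("tray corners",ray("top",[(251,187),(300,185),(302,244),(255,247)],.01))
p=np.load("top0.npz")['p'];a=cv2.resize(p[150:260,190:320],(780,660))[:600]
a=cv2.resize(p[150:260,240:320],None,fx=5,fy=5,interpolation=2)
b=cv2.resize(p[150:260,360:430+30],None,fx=4,fy=5,interpolation=2);cv2.imwrite("pics/z.png",np.hstack([a,b]))
q=np.load("scene0.npz")['p'];cv2.imwrite("pics/z2.png",cv2.resize(q[140:300,220:500-30],None,fx=3,fy=3,interpolation=2))
E
```

```text
top [113.5  27.2] 61 [1.1144 0.7436 0.007 ]
top [510.6  28.7] 33 [ 1.0992 -0.5204  0.007 ]
top [495.2  50.4] 59 [ 1.0216 -0.4623  0.007 ]
top [524.5  51.3] 43 [ 1.0216 -0.5578  0.007 ]
top [509.2  60.9] 47 [ 0.9872 -0.5043  0.007 ]
top [372.9 166.6] 45 [ 0.649  -0.0708  0.007 ]
top [395.2 191.6] 45 [ 0.5753 -0.1332  0.007 ]
top [375.9 242.2] 43 [ 0.4303 -0.0749  0.007 ]
scene [596.7 155.3] 249 [ 1.114  -0.4594  0.007 ]
scene [198.3 172.2] 131 [0.4282 0.4174 0.007 ]
scene [214.5 165.9] 39 [0.4714 0.3967 0.007 ]
scene [391.4 199.7] 63 [ 0.6476 -0.0703  0.007 ]
scene [397.8 229.6] 70 [ 0.5731 -0.133   0.007 ]
scene [346.2 258.6] 82 [ 0.4281 -0.0749  0.007 ]
[[ 0.4913108  -0.1570558   0.02      ]
 [ 0.50505303 -0.26023592  0.02      ]
 [ 0.44424411  0.40061314  0.02      ]]
tray corners [[0.58924918 0.28039558 0.01      ]
 [0.59458809 0.1395492  0.01      ]
 [0.42564374 0.13292861 0.01      ]
 [0.4171994  0.26526953 0.01      ]]
```

View pics/z.png

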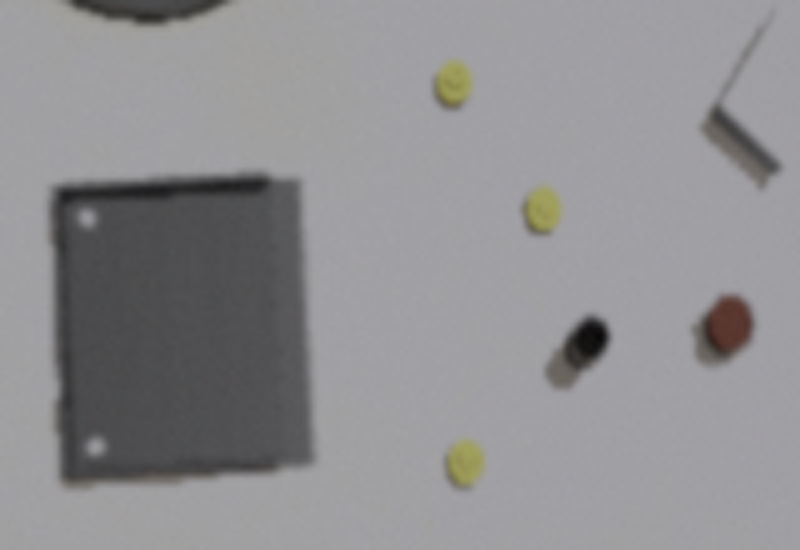

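View pics/z2.png

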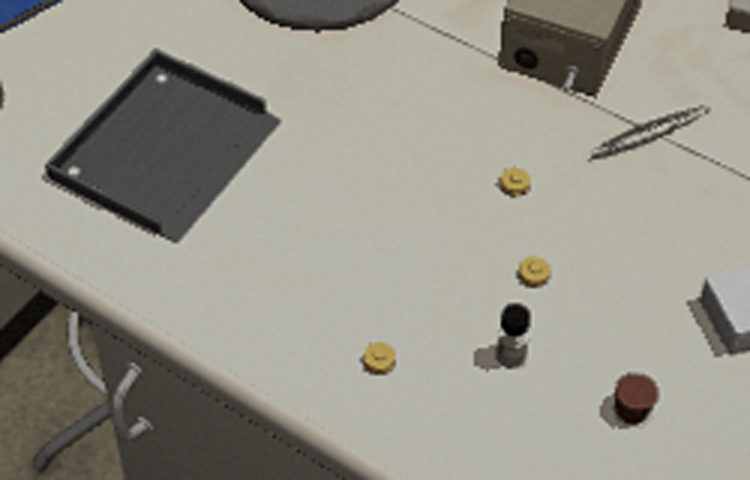

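The zoomed crops confirm the tray's open side faces world -y, towards the mounts. The lip edge runs from about px (300,186) to (302.6,243). I'll work out the tray frame, the vial position and the move to the first approach.

Run:
```python
from h import *
l=ray("top",[(300,186),(302.6,242.8)],0);print("lip",l,np.linalg.norm(l[0]-l[1]))
b=ray("top",[(250.8,187.5),(252.6,246)],.0185);print("back",b,np.linalg.norm(b[0]-b[1]))
s=ray("scene",[(220+280/3,140+121/3),(220+178/3,140+242/3)],0);print("lip scene",s)
s=ray("scene",[(220+156/3,140+50/3),(220+45/3,140+172/3)],.0185);print("back scene",s)
print("vial",ray("top",[(408,217.6)],.06),ray("scene",[(220+515/3,140+318/3)],.058), ray("scene",[(220+511/3,140+360/3)],0.004))
print("stopper",ray("top",[(442.3,214.5)],.028),"carton",ray("top",[(440,171),(455,183)],.0),ray("scene",[(220+702/3,140+280/3),(220+745/3,140+347/3)],.03))
```

```text
lip [[0.59368024 0.14006613 0.        ]
 [0.42984976 0.13173416 0.        ]] 0.16404221732333213
back [[0.58610098 0.2796101  0.0185    ]
 [0.41935199 0.27084364 0.0185    ]] 0.16697927347110642
lip scene [[0.59037923 0.14184076 0.        ]
 [0.42919597 0.13189258 0.        ]]
back scene [[0.582904   0.27914314 0.0185    ]
 [0.41245769 0.26526983 0.0185    ]]
vial [[ 0.492711   -0.15900682  0.06      ]] [[ 0.48922129 -0.1598701   0.058     ]] [[ 0.48697251 -0.16284195  0.004     ]]
stopper [[ 0.50533939 -0.26210532  0.028     ]] carton [[ 0.63741069 -0.26774724  0.        ]
 [ 0.60162254 -0.31046148  0.        ]] [[ 0.62546927 -0.25693851  0.03      ]
 [ 0.5862847  -0.31327991  0.03      ]]
```

>>> arm_command --series '[{"angular": [0, 0, 0.12], "delta_pos": [0, 0, 0], "grip": 0.78}, {"angular": [0, 0, 0.12], "delta_pos": [0, 0, 0], "grip": 0.78}, {"angular": [0, 0, 0.12], "delta_pos": [0, 0, 0], "grip": 0.78}, {"angular": [0, 0, 0.12], "delta_pos": [0, 0, 0], "grip": 0.78}, {"angular": [0, 0, 0.12], "delta_pos": [0, 0, 0], "grip": 0.78}, {"angular": [0, 0, 0.12], "delta_pos": [0, 0, 0], "grip": 0.78}, {"angular": [0, 0, 0.12], "delta_pos": [0, 0, 0], "grip": 0.78}, {"angular": [0, 0, 0.12], "delta_pos": [0, 0, 0], "grip": 0.78}]'

```text
time: 0.77
eef_pos: [0.1298, 0.5599, 0.2135]
orientation: [0.0, 0.562, 0.827, -0.0]
wrist_force: [0.3, -0.6, -0.3]
opening: 0.0406
grasp_force: 0.0
```

>>> arm_command --series '[{"angular": [0, 0, 0.11], "delta_pos": [0, 0, 0], "grip": 0.78}, {"angular": [0, 0, 0.11], "delta_pos": [0, 0, 0], "grip": 0.78}, {"angular": [0, 0, 0.11], "delta_pos": [0, 0, 0], "grip": 0.78}, {"angular": [0, 0, 0], "delta_pos": [0, 0, 0], "grip": 0.78}]'

```text
time: 1.1
eef_pos: [0.1298, 0.5599, 0.2135]
orientation: [0.0, 0.689, 0.725, -0.0]
wrist_force: [-0.1, -0.4, 0.0]
opening: 0.0203
grasp_force: 0.0
```

>>> arm_command --series '[{"angular": [0, 0, 0], "delta_pos": [-29, 20, 0], "grip": 0.78}, {"angular": [0, 0, 0], "delta_pos": [-29, 20, 0], "grip": 0.78}, {"angular": [0, 0, 0], "delta_pos": [-29, 20, 0], "grip": 0.78}, {"angular": [0, 0, 0], "delta_pos": [-29, 20, 0], "grip": 0.78}, {"angular": [0, 0, 0], "delta_pos": [-29, 20, 0], "grip": 0.78}, {"angular": [0, 0, 0], "delta_pos": [-29, 20, 0], "grip": 0.78}, {"angular": [0, 0, 0], "delta_pos": [-29, 20, 0], "grip": 0.78}, {"angular": [0, 0, 0], "delta_pos": [-29, 20, 0], "grip": 0.78}]'

```text
time: 1.77
eef_pos: [0.3025, 0.3354, 0.2138]
orientation: [0.0, 0.687, 0.727, -0.0]
wrist_force: [0.6, 0.1, -0.6]
opening: 0.0203
grasp_force: 0.0
```

>>> arm_command --series '[{"angular": [0, 0, 0], "delta_pos": [-29, 20, 0], "grip": 0.78}, {"angular": [0, 0, 0], "delta_pos": [-29, 20, 0], "grip": 0.78}, {"angular": [0, 0, 0], "delta_pos": [-29, 20, 0], "grip": 0.78}, {"angular": [0, 0, 0], "delta_pos": [-29, 20, 0], "grip": 0.78}, {"angular": [0, 0, 0], "delta_pos": [-29, 20, 0], "grip": 0.78}, {"angular": [0, 0, 0], "delta_pos": [-29, 20, 0], "grip": 0.78}, {"angular": [0, 0, 0], "delta_pos": [-29, 20, 0], "grip": 0.78}, {"angular": [0, 0, 0], "delta_pos": [-29, 20, 0], "grip": 0.78}]'

```text
time: 2.43
eef_pos: [0.4746, 0.1121, 0.2139]
orientation: [-0.0, 0.687, 0.727, 0.0]
wrist_force: [0.9, 0.6, 0.7]
opening: 0.0202
grasp_force: 0.0
```

>>> arm_command --series '[{"angular": [0, 0, 0], "delta_pos": [-29, 20, 0], "grip": 0.78}, {"angular": [0, 0, 0], "delta_pos": [-29, 20, 0], "grip": 0.78}, {"angular": [0, 0, 0], "delta_pos": [-29, 20, 0], "grip": 0.78}, {"angular": [0, 0, 0], "delta_pos": [-29, 20, 0], "grip": 0.78}, {"angular": [0, 0, 0], "delta_pos": [-29, 20, 0], "grip": 0.78}, {"angular": [0, 0, 0], "delta_pos": [-29, 20, 0], "grip": 0.78}, {"angular": [0, 0, 0], "delta_pos": [-29, 20, 0], "grip": 0.78}, {"angular": [0, 0, 0], "delta_pos": [0, 0, 0], "grip": 0.78}]'

```text
time: 3.1
eef_pos: [0.6277, -0.0867, 0.2126]
orientation: [0.002, 0.689, 0.725, -0.0]
wrist_force: [-0.3, 0.2, 0.5]
opening: 0.0203
grasp_force: 0.0
```

>>> arm_command --series '[{"angular": [0, 0, 0], "delta_pos": [-29, 19, 0], "grip": 0.78}, {"angular": [0, 0, 0], "delta_pos": [0, 0, 36], "grip": 0.78}, {"angular": [0, 0, 0], "delta_pos": [0, 0, 36], "grip": 0.78}, {"angular": [0, 0, 0], "delta_pos": [0, 0, 36], "grip": 0.78}, {"angular": [0, 0, 0], "delta_pos": [0, 0, 36], "grip": 0.78}, {"angular": [0, 0, 0], "delta_pos": [0, 0, 30], "grip": 0.78}, {"angular": [0, 0, 0], "delta_pos": [0, 0, 20], "grip": 0.78}, {"angular": [0, 0, 0], "delta_pos": [0, 0, 0], "grip": 0.78}]'

```text
time: 3.77
eef_pos: [0.6409, -0.1084, 0.0145]
orientation: [-0.005, 0.687, 0.726, -0.003]
wrist_force: [-1.2, -0.4, 0.2]
opening: 0.0196
grasp_force: 0.0
```

Run:
```python
from h import *
from workcell import monitor
print(monitor.sense()['eef_pos'],monitor.sense()['wrist_force'])
p,d=cams.get_image("scene")
for r in mounts("scene",p):print(*r)
cv2.imwrite("pics/c1.png",cv2.resize(p[100:300,230:480],None,fx=3,fy=3,interpolation=2))
```

```text
[ 0.64094887 -0.10840704  0.01453997] [-1.21139248 -0.38122666  0.16498534]
```

View pics/c1.png

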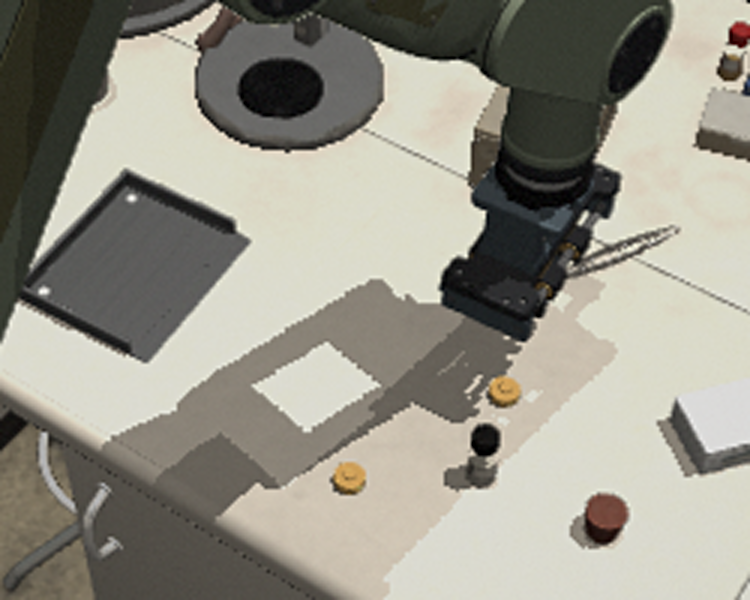

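The crop shows the gripper's body over mount c, hiding the mount and the fingertips. Mount b at crop (504,390), mount a at (349,477), the vial and the rest are untouched. I'll centre the tool, lower it, and look at it from the top camera.

>>> arm_command --series '[{"angular": [0, 0, 0], "delta_pos": [-3, 7, 0], "grip": 0.78}, {"angular": [0, 0, 0], "delta_pos": [0, 0, 9], "grip": 0.78}, {"angular": [0, 0, 0], "delta_pos": [0, 0, 0], "grip": 0.78}]'

```text
time: 4.07
eef_pos: [0.6532, -0.1123, 0.0115]
orientation: [0.001, 0.688, 0.726, 0.001]
wrist_force: [-0.1, 0.6, 0.2]
opening: 0.0199
grasp_force: 0.0
```

Run:
```python
from h import *
from workcell import monitor
s=monitor.sense();print(s['eef_pos'],s['orientation'],s['wrist_force'])
p,d=cams.get_image("top")
print([r for r in mounts("top",p) if r[2][0]<.8])
```

```text
[ 0.65322831 -0.1123071   0.01149719] [8.07087169e-04 6.87942863e-01 7.25764180e-01 5.66033817e-04] [-0.11053256  0.64146809  0.15503041]
[]
```

>>> arm_command --series '[{"angular": [0, 0, 0], "delta_pos": [0, -4, 3], "grip": 0.78}, {"angular": [0, 0, 0], "delta_pos": [0, 0, 3], "grip": 0.78}, {"angular": [0, 0, 0], "delta_pos": [0, 0, 0], "grip": 0.78}, {"angular": [0, 0, 0], "delta_pos": [0, 0, 0], "grip": 0.78}]'

```text
time: 4.45
eef_pos: [0.648, -0.1123, 0.0049]
orientation: [-0.0, 0.688, 0.726, 0.0]
wrist_force: [0.0, -0.1, 0.4]
opening: 0.0198
grasp_force: 0.0
```

>>> arm_command --series '[{"angular": [0, 0, 0], "delta_pos": [8, 0, 0], "grip": 0.78}, {"angular": [0, 0, 0], "delta_pos": [6, 0, 0], "grip": 0.78}, {"angular": [0, 0, 0], "delta_pos": [6, 0, 0], "grip": 0.78}, {"angular": [0, 0, 0], "delta_pos": [8, -2, 0], "grip": 0.78}, {"angular": [0, 0, 0], "delta_pos": [10, -4, 0], "grip": 0.78}, {"angular": [0, 0, 0], "delta_pos": [10, -4, 0], "grip": 0.78}, {"angular": [0, 0, 0], "delta_pos": [10, -5, 0], "grip": 0.78}, {"angular": [0, 0, 0], "delta_pos": [10, -5, 0], "grip": 0.78}]'

```text
time: 5.12
eef_pos: [0.6238, -0.0442, 0.005]
orientation: [-0.0, 0.688, 0.726, -0.0]
wrist_force: [0.0, 0.1, -0.0]
opening: 0.0201
grasp_force: 0.1
```

>>> arm_command --series '[{"angular": [0, 0, 0], "delta_pos": [10, -5, 0], "grip": 0.78}, {"angular": [0, 0, 0], "delta_pos": [10, -5, 0], "grip": 0.78}, {"angular": [0, 0, 0], "delta_pos": [10, -5, 0], "grip": 0.78}, {"angular": [0, 0, 0], "delta_pos": [10, -5, 0], "grip": 0.78}, {"angular": [0, 0, 0], "delta_pos": [10, -5, 0], "grip": 0.78}, {"angular": [0, 0, 0], "delta_pos": [10, -5, 0], "grip": 0.78}, {"angular": [0, 0, 0], "delta_pos": [10, -5, 0], "grip": 0.78}, {"angular": [0, 0, 0], "delta_pos": [10, -5, 0], "grip": 0.78}]'

```text
time: 5.78
eef_pos: [0.5799, 0.0333, 0.005]
orientation: [0.0, 0.688, 0.726, 0.0]
wrist_force: [-0.4, -0.4, 0.8]
opening: 0.02
grasp_force: 0.1
```

>>> arm_command --series '[{"angular": [0, 0, 0], "delta_pos": [10, -5, 0], "grip": 0.78}, {"angular": [0, 0, 0], "delta_pos": [10, -5, 0], "grip": 0.78}, {"angular": [0, 0, 0], "delta_pos": [10, -5, 0], "grip": 0.78}, {"angular": [0, 0, 0], "delta_pos": [10, -3, 0], "grip": 0.78}, {"angular": [0, 0, 0], "delta_pos": [8, 0, 0], "grip": 0.78}]'

```text
time: 6.2
eef_pos: [0.5589, 0.0803, 0.0049]
orientation: [-0.0, 0.688, 0.726, -0.0]
wrist_force: [-0.3, 0.2, -0.4]
opening: 0.02
grasp_force: 0.1
```

```bash
cat >> h.py <<'E'
def loc(P): d=np.asarray(P)[:2]-[.506,.2145];return (d@np.array([[.9987,-.052],[.052,.9987]])*1000).round(1)
E
python3 - <<'E'
from h import *
from workcell import monitor
s=monitor.sense();print(s['eef_pos'],loc(s['eef_pos']),s['orientation'],s['wrist_force'])
for n in("top","scene"):
  p,d=cams.get_image(n)
  print(n,[(*r[:2],loc(r[2])) for r in mounts(n,p) if r[2][0]<.8])
  cv2.imwrite(f"pics/d{n}.png",cv2.resize(p[100:300,220:470],None,fx=3,fy=3,interpolation=2))
E
```

```text
[0.55893309 0.08034033 0.0049164 ] [  45.9 -136.7] [-3.34454573e-04  6.87985784e-01  7.25724027e-01 -2.93550331e-04] [-0.27869289  0.18557085 -0.40622455]
top [(array([395.1, 191.6]), np.int32(44), array([  50.9, -350.6])), (array([375.9, 242.2]), np.int32(43), array([ -90.7, -285.1]))]
scene [(array([216. , 167.9]), np.int32(37), array([-28.8, 175.2])), (array([198. , 175.5]), np.int32(48), array([-76.8, 199.2])), (array([397.8, 229.8]), np.int32(73), array([  48.4, -350.6])), (array([346.2, 258.7]), np.int32(84), array([ -93.2, -285.2]))]
```

View pics/dscene.png

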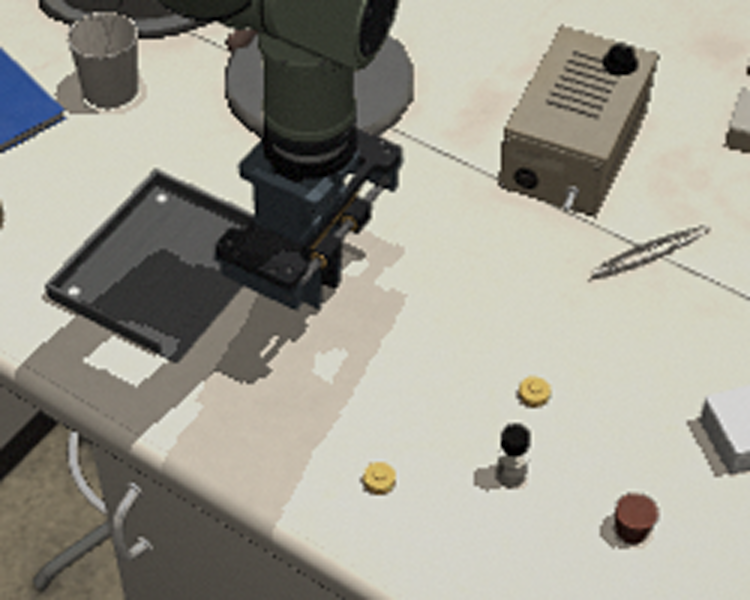

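The scene crop shows the fork just short of the lip. Mount c has left its start and is in the cradle, hidden by the gripper. Mounts a and b, the vial, the stopper and the carton are unmoved. I'll push straight in.

>>> arm_command --series '[{"angular": [0, 0, 0], "delta_pos": [10, 0, 0], "grip": 0.78}, {"angular": [0, 0, 0], "delta_pos": [10, 0, 0], "grip": 0.78}, {"angular": [0, 0, 0], "delta_pos": [10, 0, 0], "grip": 0.78}, {"angular": [0, 0, 0], "delta_pos": [10, 0, 0], "grip": 0.78}, {"angular": [0, 0, 0], "delta_pos": [10, 0, 0], "grip": 0.78}, {"angular": [0, 0, 0], "delta_pos": [10, 0, 0], "grip": 0.78}, {"angular": [0, 0, 0], "delta_pos": [10, 0, 0], "grip": 0.78}, {"angular": [0, 0, 0], "delta_pos": [10, 0, 0], "grip": 0.78}]'

```text
time: 6.97
eef_pos: [0.5557, 0.1602, 0.0051]
orientation: [0.0, 0.688, 0.726, 0.0]
wrist_force: [0.1, -1.5, 1.6]
opening: 0.0202
grasp_force: 1.1
```

>>> arm_command --series '[{"angular": [0, 0, 0], "delta_pos": [10, 0, 0], "grip": 0.78}, {"angular": [0, 0, 0], "delta_pos": [10, 0, 0], "grip": 0.78}, {"angular": [0, 0, 0], "delta_pos": [10, 0, 0], "grip": 0.78}, {"angular": [0, 0, 0], "delta_pos": [6, 0, 0], "grip": 0.78}, {"angular": [0, 0, 0], "delta_pos": [3, 0, 0], "grip": 0.78}, {"angular": [0, 0, 0], "delta_pos": [0, 0, 0], "grip": 0.78}]'

```text
time: 7.47
eef_pos: [0.5536, 0.1989, 0.0049]
orientation: [-0.0, 0.688, 0.726, 0.0]
wrist_force: [-0.0, -0.8, 0.2]
opening: 0.02
grasp_force: 0.2
```

>>> arm_command --series '[{"angular": [0, 0, 0], "delta_pos": [-10, 0, 0], "grip": 0.78}, {"angular": [0, 0, 0], "delta_pos": [-20, 0, 0], "grip": 0.78}, {"angular": [0, 0, 0], "delta_pos": [-10, 0, -30], "grip": 0.78}, {"angular": [0, 0, 0], "delta_pos": [0, 0, -40], "grip": 0.78}, {"angular": [0, 0, 0], "delta_pos": [-20, 0, -20], "grip": 0.78}, {"angular": [0, 0, 0], "delta_pos": [-35, -20, 0], "grip": 0.78}, {"angular": [0, 0, 0], "delta_pos": [-35, -20, 0], "grip": 0.78}, {"angular": [0, 0, 0], "delta_pos": [-35, -20, 0], "grip": 0.78}]'

```text
time: 8.13
eef_pos: [0.5014, 0.0281, 0.0952]
orientation: [0.0, 0.688, 0.726, 0.0]
wrist_force: [-0.1, -0.4, 0.2]
opening: 0.0201
grasp_force: 0.0
```

```bash
cat > st.py <<'E'
from h import *
from workcell import monitor
s=monitor.sense();print(s['time'],s['eef_pos'],loc(s['eef_pos']),s['orientation'].round(3),s['wrist_force'].round(1))
for n in("top","scene"):
  p,d=cams.get_image(n);cv2.imwrite(f"pics/l{n}.png",p)
  for r in mounts(n,p):
    if r[2][0]<.8 and r[2][1]<.35:print(n,*r[:2],loc(r[2]))
E
python3 st.py
```

```text
8.1333 [0.5013864  0.02813166 0.09515741] [ -14.3 -185.9] [0.    0.688 0.726 0.   ] [-0.1 -0.4  0.2]
top [395.2 191.6] 45 [  51.1 -350.9]
top [270.6 199.4] 64 [48.   6.5]
scene [280.2 174.4] 62 [45.7  8.7]
scene [397.7 229.6] 70 [  48.9 -350.2]
scene [346.2 258.6] 83 [ -93.  -285.1]
```

Mount c sits at tray-local (47, 7) mm, on the floor. Mount a is next.

>>> arm_command --series '[{"angular": [0, 0, 0], "delta_pos": [-28, -16, 0], "grip": 0.78}, {"angular": [0, 0, 0], "delta_pos": [-28, -16, 0], "grip": 0.78}, {"angular": [0, 0, 0], "delta_pos": [-28, -16, 0], "grip": 0.78}, {"angular": [0, 0, 0], "delta_pos": [-28, -16, 0], "grip": 0.78}, {"angular": [0, 0, 0], "delta_pos": [-28, -14, 0], "grip": 0.78}, {"angular": [0, 0, 0], "delta_pos": [0, 0, 30], "grip": 0.78}, {"angular": [0, 0, 0], "delta_pos": [0, 0, 30], "grip": 0.78}, {"angular": [0, 0, 0], "delta_pos": [0, 0, 0], "grip": 0.78}]'

```text
time: 8.9
eef_pos: [0.4282, -0.1135, 0.0312]
orientation: [-0.004, 0.689, 0.725, -0.002]
wrist_force: [-1.6, -1.6, -0.2]
opening: 0.0202
grasp_force: 0.0
```

>>> arm_command --series '[{"angular": [0, 0, 0], "delta_pos": [0, 0, 15], "grip": 0.78}, {"angular": [0, 0, 0], "delta_pos": [0, 0, 10], "grip": 0.78}, {"angular": [0, 0, 0], "delta_pos": [0, 0, 0], "grip": 0.78}, {"angular": [0, 0, 0], "delta_pos": [0, 0, 0], "grip": 0.78}, {"angular": [0, 0, 0], "delta_pos": [0, 0, 0], "grip": 0.78}]'

```text
time: 9.32
eef_pos: [0.4329, -0.1138, 0.0109]
orientation: [0.001, 0.688, 0.726, 0.0]
wrist_force: [0.4, 0.0, 0.8]
opening: 0.0201
grasp_force: 0.0
```

```bash
python3 st.py
```

```text
9.3167 [ 0.43285509 -0.11382099  0.01089768] [ -90.1 -324.1] [0.001 0.688 0.726 0.   ] [0.4 0.  0.8]
top [395.2 191.6] 44 [  50.9 -351. ]
top [270.6 199.4] 64 [48.   6.5]
scene [280.2 174.4] 62 [45.7  8.7]
scene [397.7 229.6] 72 [  48.8 -350.2]
```

>>> arm_command --series '[{"angular": [0, 0, 0], "delta_pos": [0, -2, 6], "grip": 0.78}, {"angular": [0, 0, 0], "delta_pos": [0, 0, 0], "grip": 0.78}, {"angular": [0, 0, 0], "delta_pos": [0, 0, 0], "grip": 0.78}, {"angular": [0, 0, 0], "delta_pos": [8, 0, 0], "grip": 0.78}, {"angular": [0, 0, 0], "delta_pos": [6, 0, 0], "grip": 0.78}, {"angular": [0, 0, 0], "delta_pos": [6, 0, 0], "grip": 0.78}, {"angular": [0, 0, 0], "delta_pos": [8, 1, 0], "grip": 0.78}, {"angular": [0, 0, 0], "delta_pos": [10, 2, 0], "grip": 0.78}]'

```text
time: 10.08
eef_pos: [0.4308, -0.0749, 0.004]
orientation: [-0.0, 0.688, 0.726, -0.0]
wrist_force: [-0.4, 0.3, 0.2]
opening: 0.02
grasp_force: 0.1
```

>>> arm_command --series '[{"angular": [0, 0, 0], "delta_pos": [10, 3, 0], "grip": 0.78}, {"angular": [0, 0, 0], "delta_pos": [10, 3, 0], "grip": 0.78}, {"angular": [0, 0, 0], "delta_pos": [10, 3, 0], "grip": 0.78}, {"angular": [0, 0, 0], "delta_pos": [10, 3, 0], "grip": 0.78}, {"angular": [0, 0, 0], "delta_pos": [10, 3, 0], "grip": 0.78}, {"angular": [0, 0, 0], "delta_pos": [10, 3, 0], "grip": 0.78}, {"angular": [0, 0, 0], "delta_pos": [10, 3, 0], "grip": 0.78}, {"angular": [0, 0, 0], "delta_pos": [10, 3, 0], "grip": 0.78}]'

```text
time: 10.75
eef_pos: [0.4509, 0.0065, 0.0039]
orientation: [-0.0, 0.688, 0.726, 0.0]
wrist_force: [-0.4, 0.2, -0.2]
opening: 0.0202
grasp_force: 0.1
```

>>> arm_command --series '[{"angular": [0, 0, 0], "delta_pos": [10, 3, 0], "grip": 0.78}, {"angular": [0, 0, 0], "delta_pos": [10, 3, 0], "grip": 0.78}, {"angular": [0, 0, 0], "delta_pos": [10, 3, 0], "grip": 0.78}, {"angular": [0, 0, 0], "delta_pos": [10, 3, 0], "grip": 0.78}, {"angular": [0, 0, 0], "delta_pos": [10, 2, 0], "grip": 0.78}, {"angular": [0, 0, 0], "delta_pos": [10, 1, 0], "grip": 0.78}, {"angular": [0, 0, 0], "delta_pos": [6, 0, 0], "grip": 0.78}, {"angular": [0, 0, 0], "delta_pos": [0, 0, 0], "grip": 0.78}]'

```text
time: 11.42
eef_pos: [0.4621, 0.0733, 0.0039]
orientation: [-0.0, 0.688, 0.726, 0.0]
wrist_force: [-0.1, 0.1, 0.3]
opening: 0.0201
grasp_force: 0.0
```

```bash
python3 st.py
```

```text
11.4167 [0.46205146 0.07326644 0.00388292] [ -51.2 -138.8] [-0.     0.688  0.726  0.   ] [-0.1  0.1  0.3]
top [395.2 191.7] 44 [  50.8 -351.1]
top [270.6 199.4] 63 [48.   6.7]
scene [279.6 173.8] 49 [46.6 11.4]
scene [397.6 229.6] 71 [  48.7 -350.2]
```

>>> arm_command --series '[{"angular": [0, 0, 0], "delta_pos": [10, 1, -1], "grip": 0.78}, {"angular": [0, 0, 0], "delta_pos": [10, 1, 0], "grip": 0.78}, {"angular": [0, 0, 0], "delta_pos": [10, 1, 0], "grip": 0.78}, {"angular": [0, 0, 0], "delta_pos": [10, 0, 0], "grip": 0.78}, {"angular": [0, 0, 0], "delta_pos": [10, 0, 0], "grip": 0.78}, {"angular": [0, 0, 0], "delta_pos": [10, 0, 0], "grip": 0.78}, {"angular": [0, 0, 0], "delta_pos": [10, 0, 0], "grip": 0.78}, {"angular": [0, 0, 0], "delta_pos": [10, 0, 0], "grip": 0.78}]'

```text
time: 12.18
eef_pos: [0.4608, 0.1532, 0.005]
orientation: [0.0, 0.688, 0.726, 0.0]
wrist_force: [-0.7, -1.5, 2.1]
opening: 0.0199
grasp_force: 1.4
```

>>> arm_command --series '[{"angular": [0, 0, 0], "delta_pos": [10, 0, 0], "grip": 0.78}, {"angular": [0, 0, 0], "delta_pos": [10, 0, 0], "grip": 0.78}, {"angular": [0, 0, 0], "delta_pos": [10, 0, 0], "grip": 0.78}, {"angular": [0, 0, 0], "delta_pos": [6, 0, 0], "grip": 0.78}, {"angular": [0, 0, 0], "delta_pos": [3, 0, 0], "grip": 0.78}, {"angular": [0, 0, 0], "delta_pos": [0, 0, 0], "grip": 0.78}]'

```text
time: 12.68
eef_pos: [0.4589, 0.1919, 0.0049]
orientation: [-0.0, 0.688, 0.726, 0.0]
wrist_force: [0.3, 0.9, -0.6]
opening: 0.0201
grasp_force: 0.3
```

>>> arm_command --series '[{"angular": [0, 0, 0], "delta_pos": [-10, 0, 0], "grip": 0.78}, {"angular": [0, 0, 0], "delta_pos": [-20, 0, 0], "grip": 0.78}, {"angular": [0, 0, 0], "delta_pos": [-10, 0, -30], "grip": 0.78}, {"angular": [0, 0, 0], "delta_pos": [0, 0, -40], "grip": 0.78}, {"angular": [0, 0, 0], "delta_pos": [-20, 0, -20], "grip": 0.78}, {"angular": [0, 0, 0], "delta_pos": [-35, 12, 0], "grip": 0.78}, {"angular": [0, 0, 0], "delta_pos": [-35, 12, 0], "grip": 0.78}, {"angular": [0, 0, 0], "delta_pos": [-35, 12, 0], "grip": 0.78}]'

```text
time: 13.35
eef_pos: [0.5035, 0.0261, 0.0955]
orientation: [0.0, 0.688, 0.726, 0.0]
wrist_force: [0.2, 0.2, 0.2]
opening: 0.02
grasp_force: 0.0
```

```bash
python3 st.py
```

```text
13.35 [0.50353657 0.02605599 0.09546799] [ -12.3 -188.1] [0.    0.688 0.726 0.   ] [0.2 0.2 0.2]
top [395.2 191.7] 43 [  50.8 -350.8]
top [270.6 199.4] 63 [48.   6.7]
top [272.6 232.4] 65 [-46.9   4.4]
scene [280.3 174.3] 61 [45.9  8.7]
scene [260.1 197.3] 68 [-48.9   6.4]
scene [397.7 229.7] 72 [  48.5 -350.4]
```

>>> arm_command --series '[{"angular": [0, 0, 0], "delta_pos": [-29, 9, 0], "grip": 0.78}, {"angular": [0, 0, 0], "delta_pos": [-29, 9, 0], "grip": 0.78}, {"angular": [0, 0, 0], "delta_pos": [-29, 9, 0], "grip": 0.78}, {"angular": [0, 0, 0], "delta_pos": [-29, 9, 0], "grip": 0.78}, {"angular": [0, 0, 0], "delta_pos": [-29, 9, 0], "grip": 0.78}, {"angular": [0, 0, 0], "delta_pos": [-29, 9, 0], "grip": 0.78}, {"angular": [0, 0, 0], "delta_pos": [-29, 9, 0], "grip": 0.78}, {"angular": [0, 0, 0], "delta_pos": [0, 0, 0], "grip": 0.78}]'

```text
time: 14.12
eef_pos: [0.5786, -0.1758, 0.0945]
orientation: [0.001, 0.69, 0.724, -0.0]
wrist_force: [-0.4, 0.3, -0.4]
opening: 0.02
grasp_force: 0.0
```

>>> arm_command --series '[{"angular": [0, 0, 0], "delta_pos": [0, 0, 30], "grip": 0.78}, {"angular": [0, 0, 0], "delta_pos": [0, 0, 30], "grip": 0.78}, {"angular": [0, 0, 0], "delta_pos": [0, 0, 15], "grip": 0.78}, {"angular": [0, 0, 0], "delta_pos": [0, 0, 5], "grip": 0.78}, {"angular": [0, 0, 0], "delta_pos": [0, 0, 0], "grip": 0.78}, {"angular": [0, 0, 0], "delta_pos": [0, 0, 0], "grip": 0.78}, {"angular": [0, 0, 0], "delta_pos": [0, 0, 0], "grip": 0.78}]'

```text
time: 14.7
eef_pos: [0.5781, -0.1712, 0.0163]
orientation: [0.001, 0.688, 0.726, 0.001]
wrist_force: [-0.3, -0.9, 0.4]
opening: 0.0201
grasp_force: 0.0
```

```bash
python3 st.py
```

```text
14.7 [ 0.57814406 -0.17118603  0.01628888] [  52.  -388.9] [0.001 0.688 0.726 0.001] [-0.3 -0.9  0.4]
top [270.6 199.4] 63 [48.   6.7]
top [272.6 232.4] 65 [-46.9   4.4]
scene [280.2 174.4] 62 [45.7  8.7]
scene [260.2 197.3] 69 [-48.8   6.1]
```

>>> arm_command --series '[{"angular": [0, 0, 0], "delta_pos": [0, -2, 6], "grip": 0.78}, {"angular": [0, 0, 0], "delta_pos": [0, 0, 5], "grip": 0.78}, {"angular": [0, 0, 0], "delta_pos": [0, 0, 0], "grip": 0.78}, {"angular": [0, 0, 0], "delta_pos": [0, 0, 0], "grip": 0.78}, {"angular": [0, 0, 0], "delta_pos": [8, 0, 0], "grip": 0.78}, {"angular": [0, 0, 0], "delta_pos": [6, 0, 0], "grip": 0.78}, {"angular": [0, 0, 0], "delta_pos": [6, 0, 0], "grip": 0.78}, {"angular": [0, 0, 0], "delta_pos": [8, -1, 0], "grip": 0.78}]'

```text
time: 15.47
eef_pos: [0.573, -0.1427, 0.0041]
orientation: [0.0, 0.688, 0.726, 0.0]
wrist_force: [-0.2, -0.6, 0.8]
opening: 0.0199
grasp_force: 0.1
```

>>> arm_command --series '[{"angular": [0, 0, 0], "delta_pos": [10, -2, 0], "grip": 0.78}, {"angular": [0, 0, 0], "delta_pos": [10, -2, 0], "grip": 0.78}, {"angular": [0, 0, 0], "delta_pos": [10, -2, 0], "grip": 0.78}, {"angular": [0, 0, 0], "delta_pos": [10, -3, 0], "grip": 0.78}, {"angular": [0, 0, 0], "delta_pos": [10, -3, 0], "grip": 0.78}, {"angular": [0, 0, 0], "delta_pos": [10, -3, 0], "grip": 0.78}, {"angular": [0, 0, 0], "delta_pos": [10, -3, 0], "grip": 0.78}, {"angular": [0, 0, 0], "delta_pos": [10, -3, 0], "grip": 0.78}]'

```text
time: 16.13
eef_pos: [0.5471, -0.0636, 0.004]
orientation: [-0.0, 0.688, 0.726, 0.0]
wrist_force: [-0.2, 0.1, 0.6]
opening: 0.0197
grasp_force: 0.1
```

>>> arm_command --series '[{"angular": [0, 0, 0], "delta_pos": [10, -3, 0], "grip": 0.78}, {"angular": [0, 0, 0], "delta_pos": [10, -3, 0], "grip": 0.78}, {"angular": [0, 0, 0], "delta_pos": [10, -3, 0], "grip": 0.78}, {"angular": [0, 0, 0], "delta_pos": [10, -3, 0], "grip": 0.78}, {"angular": [0, 0, 0], "delta_pos": [10, -3, 0], "grip": 0.78}, {"angular": [0, 0, 0], "delta_pos": [10, -3, 0], "grip": 0.78}, {"angular": [0, 0, 0], "delta_pos": [10, -3, 0], "grip": 0.78}, {"angular": [0, 0, 0], "delta_pos": [10, -3, 0], "grip": 0.78}]'

```text
time: 16.8
eef_pos: [0.519, 0.015, 0.0039]
orientation: [-0.0, 0.688, 0.726, 0.0]
wrist_force: [0.4, 0.2, -0.4]
opening: 0.0202
grasp_force: 0.1
```

>>> arm_command --series '[{"angular": [0, 0, 0], "delta_pos": [10, -2, 0], "grip": 0.78}, {"angular": [0, 0, 0], "delta_pos": [10, -1, 0], "grip": 0.78}, {"angular": [0, 0, 0], "delta_pos": [10, 0, 0], "grip": 0.78}, {"angular": [0, 0, 0], "delta_pos": [10, 0, 0], "grip": 0.78}, {"angular": [0, 0, 0], "delta_pos": [6, 0, 0], "grip": 0.78}, {"angular": [0, 0, 0], "delta_pos": [0, 0, 0], "grip": 0.78}]'

```text
time: 17.3
eef_pos: [0.514, 0.0611, 0.0039]
orientation: [-0.0, 0.688, 0.726, 0.0]
wrist_force: [-0.5, 0.0, 0.5]
opening: 0.0201
grasp_force: 0.0
```

```bash
python3 st.py
```

```text
17.3 [0.51402917 0.06113317 0.00392209] [   0.  -153.6] [-0.     0.688  0.726  0.   ] [-0.5  0.   0.5]
top [270.6 199.4] 65 [47.8  6.5]
top [272.6 232.4] 68 [-46.9   4.3]
scene [280.2 174.2] 58 [46.4  9.3]
scene [259.7 196.9] 58 [-48.3   8.3]
```

>>> arm_command --series '[{"angular": [0, 0, 0], "delta_pos": [10, 0, -1], "grip": 0.78}, {"angular": [0, 0, 0], "delta_pos": [10, 0, 0], "grip": 0.78}, {"angular": [0, 0, 0], "delta_pos": [10, 0, 0], "grip": 0.78}, {"angular": [0, 0, 0], "delta_pos": [10, 0, 0], "grip": 0.78}, {"angular": [0, 0, 0], "delta_pos": [10, 0, 0], "grip": 0.78}, {"angular": [0, 0, 0], "delta_pos": [10, 0, 0], "grip": 0.78}, {"angular": [0, 0, 0], "delta_pos": [10, 0, 0], "grip": 0.78}, {"angular": [0, 0, 0], "delta_pos": [10, 0, 0], "grip": 0.78}]'

```text
time: 18.07
eef_pos: [0.5097, 0.1407, 0.0051]
orientation: [0.0, 0.688, 0.726, 0.0]
wrist_force: [0.7, -1.4, 1.8]
opening: 0.02
grasp_force: 1.2
```

>>> arm_command --series '[{"angular": [0, 0, 0], "delta_pos": [10, 0, 0], "grip": 0.78}, {"angular": [0, 0, 0], "delta_pos": [10, 0, 0], "grip": 0.78}, {"angular": [0, 0, 0], "delta_pos": [10, 0, 0], "grip": 0.78}, {"angular": [0, 0, 0], "delta_pos": [10, 0, 0], "grip": 0.78}, {"angular": [0, 0, 0], "delta_pos": [6, 0, 0], "grip": 0.78}, {"angular": [0, 0, 0], "delta_pos": [3, 0, 0], "grip": 0.78}, {"angular": [0, 0, 0], "delta_pos": [0, 0, 0], "grip": 0.78}]'

```text
time: 18.65
eef_pos: [0.5071, 0.1894, 0.0049]
orientation: [-0.0, 0.688, 0.726, 0.0]
wrist_force: [0.3, -1.0, 0.5]
opening: 0.0199
grasp_force: 0.3
```

>>> arm_command --series '[{"angular": [0, 0, 0], "delta_pos": [-10, 0, 0], "grip": 0.78}, {"angular": [0, 0, 0], "delta_pos": [-20, 0, 0], "grip": 0.78}, {"angular": [0, 0, 0], "delta_pos": [-10, 0, -30], "grip": 0.78}, {"angular": [0, 0, 0], "delta_pos": [0, 0, -40], "grip": 0.78}, {"angular": [0, 0, 0], "delta_pos": [-20, 0, -30], "grip": 0.78}, {"angular": [0, 0, 0], "delta_pos": [-35, 0, -20], "grip": 0.78}, {"angular": [0, 0, 0], "delta_pos": [-35, 0, -20], "grip": 0.78}, {"angular": [0, 0, 0], "delta_pos": [-35, 0, 0], "grip": 0.78}]'

```text
time: 19.32
eef_pos: [0.5178, 0.0218, 0.1489]
orientation: [0.003, 0.688, 0.726, 0.003]
wrist_force: [1.1, -0.1, 0.5]
opening: 0.0196
grasp_force: 0.0
```

>>> arm_command --series '[{"angular": [0, 0, 0], "delta_pos": [0, 0, 0], "grip": 0.78}, {"angular": [0, 0, 0], "delta_pos": [0, 0, 0], "grip": 0.78}, {"angular": [0, 0, 0], "delta_pos": [0, 0, 0], "grip": 0.78}, {"angular": [0, 0, 0], "delta_pos": [0, 0, 0], "grip": 0.78}]'

```text
time: 19.65
eef_pos: [0.5152, 0.0244, 0.1443]
orientation: [-0.001, 0.688, 0.726, -0.0]
wrist_force: [-0.3, -0.3, -0.5]
opening: 0.0201
grasp_force: 0.0
```

```bash
python3 st.py; python3 -c "
import cv2;p=cv2.imread('pics/lscene.png');cv2.imwrite('pics/fin.png',cv2.resize(p[130:320,200:460],None,fx=3,fy=3,interpolation=2))"
```

```text
19.65 [0.51519759 0.0244174  0.1442539 ] [  -0.7 -190.3] [-0.001  0.688  0.726 -0.   ] [-0.3 -0.3 -0.5]
top [270.6 199.4] 64 [48.   6.5]
top [273.7 215.5] 63 [ 0.9 -0.5]
top [272.6 232.4] 65 [-46.9   4.4]
scene [280.3 174.2] 59 [46.3  9. ]
scene [272.4 186.4] 65 [-0.8  1.2]
scene [260.2 197.4] 70 [-49.1   6.1]
```

View pics/fin.png

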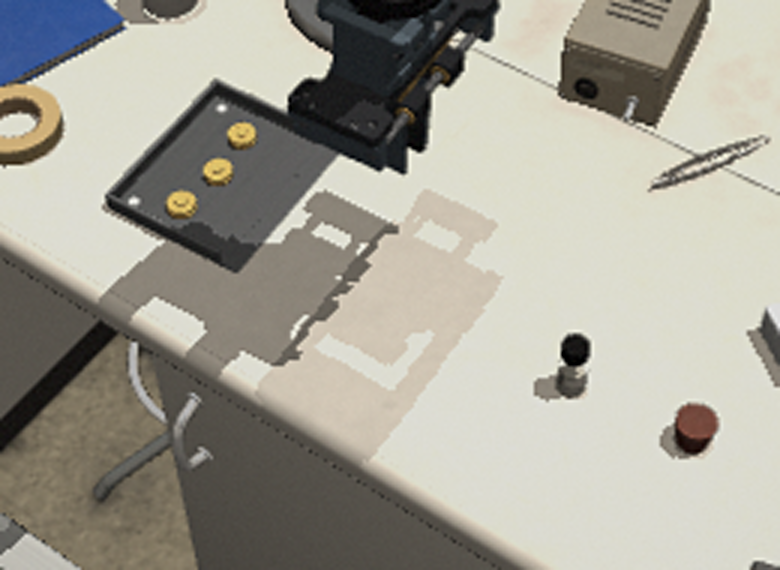

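The three mounts lie flat on the tray floor, at crop (241,135), (217,171) and (180,204). The vial, stopper and tape roll are standing where they were, and the gripper is clear of everything.

```bash
python3 -c "
from workcell import ticket;print(ticket.job_done())"
```

```text
the job is handed in; nothing more can be done
None
```

I swept all three mounts flat onto the tray floor, well past the lip, left the vial, stopper, tape roll and carton where they were, and handed the job in at about 20 s.

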